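# Put the small coffee tin away in the counter box

## Robot

A 7-joint arm with a two-finger parallel gripper is mounted at the origin on the work surface. World frame = base frame: x ahead of the robot, y to its left, z up, the work surface at z = 0. Lengths are in m, angles in degrees, forces in N, time in s.
With the tool pointing down it reaches from about 0.425 to 0.875 m from the base axis. Payload 4.7 kg.
Tool frame: the origin (TCP) lies midway between the tips of the shut fingers; the grasp point (between the pads) lies 19 mm behind it; z points along the fingers, y is the line along which they close (so a half turn about z gives the same grasp; the last joint's range is limited). The gripper opens to 87 mm and grips with 3 to 60 N. Pads are 19 mm wide; open, the fingers measure 117 mm over their backs; the gripper's body (75 mm by 190 mm) begins 51 mm behind the grasp point.
Start: joints at [67.557, 18.392, -4.016, 83.108, 1.295, 78.541, -3.26], TCP at [0.257, -0.597, 0.223] pointing down, gripper open.
Joint ranges: [-163.93, 163.93], [-17.29, 119.83], [-79.2, 71.16], [3.27, 140.29], [-89.18, 269.18], [5.43, 117.66], [-154.24, 154.24]. Speed limits (degrees/s): [147.25, 147.25, 180, 180, 180, 180, 180].

## Interface

Orientations are given as [roll, pitch, yaw] about the fixed x, y, z axes, in that order (R = Rz(yaw) Ry(pitch) Rx(roll)).
In Python, from cell import env gives the robot as it stands.
- The arm moves only by the tool step_arm, never from a script. Its argument "moves" is a list of rows, each an object with "dp": the shift along the tool's x, y, z in mm, a list of three; "dr": the turn, a rotation vector about the tool's x, y, z in rad, a list of three; "fingers": the closure, from 0 (fully open) to 1 (shut). In form: [{"dp": [dx, dy, dz], "dr": [ax, ay, az], "fingers": fingers}, ...]. A call has exactly 5 rows; each row shifts and turns the commanded pose from where the row before left it, along the tool's axes as they then stand; what a row does not reach is not made up. A row lasts 1/8 s, in which the tool goes at most 62.5 mm and 10.7 degrees, less where a joint would pass 70% of its speed; a pose out of reach is approached as far as the arm can. A call with a gripper value outside its range is refused whole. The fingers move at their own pace and stop on an object; "squeeze" is the grip in N (left out, the last holds). Time passes only in rows, so rows that do not move let the fingers close, or fill a call up. It gives the time, the measured TCP pose, the force, the opening and the grip force at its end, in the units of the state.
- env.get_obs(): the state, without advancing time (a new reading comes with each control period).
- env.read_camera(name): name is "side" or "top"; returns the picture (384x512x3 uint8, red, green, blue); there is no depth.
- env.camera_model(name): a dict with "fx", "fy", "cx", "cy" (pixels), "R" (3x3) and "t" (3): a world point X has camera coordinates R X + t. Camera axes: x right, y down, z forward; pixel columns grow to the right and rows downward; lengths in m; the calibration is good to about 2 mm. A picture is of the moment at which its call begins. camera_model takes no time and is no camera call.
- env.sign_off(): hands the job in; it is judged then, once.
The state is a dict: "time_s": time; "qpos": joint angles; "joint_velocities": joint speeds; "effort": joint torques, N m; "tool_pos": TCP position; "tool_rot": TCP orientation; "force": force on the tool from outside, world axes, zero at the start; "wrist_torque": the same for the moment, N m; "grip_width": finger opening in m; "grasp_force": force on a finger pad.
Only numpy, scipy, OpenCV 4.12 (cv2) and the standard library are available. Lean on these libraries where they do the work, as an engineer would, in place of code of your own. Each camera call takes 0.05 s, during which the arm holds its last target. There are 200 camera calls.

## Task

Raise the hinged lid of the plywood box on the counter until it stays propped open by itself, then stand the small steel tin upright on the cork coaster inside, its foot wholly on the cork, setting it down rather than dropping it. Then lower the lid gently, without letting it slam, until it is fully shut, let go, and leave the jar in the box and everything else on the counter undisturbed.

Things in the scene. Friction and masses are not known exactly. Their poses are not given: they have to be found in the camera images.
- box: Open plywood box fixed to the counter, 200 (x) by 280 (y) by 85 mm high, walls and floor 8 mm; origin at the centre of its underside, z up. The lid is hinged along the +x rim and opens at the -x side. On its floor the coaster and the white jar are side by side, one near y = -60 mm, the other near +60 mm, both 22 to 34 mm from the centre towards the hinge.
- lid (a joint): Lid angle: 0 shut (flat on the rim), 1.05 rad open at its stop, still sloping 60 degrees over the hinge half of the box, so only a tilted tool reaches under it. A steel counterweight bar (65 mm above, 25 mm behind the hinge when shut) tips it over centre: let go below about 0.5 rad it falls shut, above that it falls open and stays propped. Moving it takes about 1 N at the handle.
- lid_handle (a point): Middle of the lid's steel bar handle, the point to grip: round, 11 mm thick, 100 mm long, parallel to the hinge (box y), on two posts 85 mm apart; its axis is 35 mm off the lid's upper face, 170 mm from the hinge, 32 mm from the free edge. Site z is square to the lid. The bar can turn between the finger pads, so the tool may stay vertical as the lid swings.
- lid_hinge (a point): Middle of the hinge line, on the lid's underside at the box's +x rim, 85 mm above the counter; the lid turns about its y axis. The lid is a plywood board 8 mm thick, 204 mm (x, 2 mm past the hinge line and 202 mm to the free edge) by 290 mm (y).
- coaster: Flat round cork coaster, 80 mm across and 5 mm thick, fixed to the floor of the box; origin at the centre of its underside (8 mm above the counter), z up.
- tin: The small tin to put away: closed steel cylinder 50 mm across and 60 mm high, 0.14 to 0.28 kg, standing loose on the counter among the others; origin at the centre of its underside, z up.
- canister: Tall steel canister, 60 mm across and 125 mm high, standing loose on the counter, to be left alone; origin at the centre of its underside.
- wide_tin: Wide flat steel tin, 74 mm across and 50 mm high, standing loose on the counter, to be left alone; origin at the centre of its underside.
- mill: Waisted dark wooden pepper mill, 54 mm across at its foot and 160 mm high, standing loose on the counter, to be left alone; origin at the centre of its underside.
- jar: White ceramic jar, 56 mm across and 60 mm high, standing loose inside the box beside the coaster, to be left alone; origin at the centre of its underside.
Mind the look-alikes: they are no part of the job. What is shaped like the tin but pink or purple is not meant.

How it is judged:
By the outcome, as a careful person would: the job done as asked, in the order asked, and still so for the second after the job is handed in, with the robot touching nothing.
It also fails if it takes over 66 s, if anything falls off the work surface, if the arm or the gripper's body presses on something with over 40 N, if the wrist force passes 120 N, or if a joint passes its speed limit or range.

## Working session

There is one attempt and no reset: what is moved stays moved. The work goes in short steps, Python scripts to look and compute and a tool call to move; the robot and the scene stay as the last step left them, time stands still between calls to the robot, and variables do not carry over. Pictures are saved under pics/ and viewed, at most 11 in all, crops included, and the job is handed in when it is done.

Besides the shell and the picture viewer there is one more tool, called after "Emit:" as name(argument=value, ...), one argument or row to a line, values as JSON. step_arm: Moves the arm, as the interface text tells. Its arguments: {"type":"object","properties":{"moves":{"type":"array","items":{"type":"object","properties":{"dp":{"type":"array","items":{"type":"number"}},"dr":{"type":"array","items":{"type":"number"}},"fingers":{"type":"number"}}}},"squeeze":{"type":"number"}},"required":["moves"]}

```bash
mkdir -p pics; ls; python3 - <<'E'
from cell import env
import cv2
for n in("top","side"):
    im=env.read_camera(n); cv2.imwrite(f"pics/{n}0.png",im[:,:,::-1]); m=env.camera_model(n); print(n,m)
o=env.get_obs();print(o)
E
```

```text
pics
top {'fx': 403.87210993215433, 'fy': 403.87210993215433, 'cx': 257.61726095708536, 'cy': 195.87019270126189, 'R': array([[ 0.01632959, -0.99986539,  0.00159864],
       [-0.98235404, -0.01634149, -0.18631559],
       [ 0.18631663,  0.00147202, -0.98248865]]), 't': array([0.017598  , 0.52064876, 0.80204114])}
side {'fx': 347.9183937247721, 'fy': 347.9183937247721, 'cx': 258.12443964828424, 'cy': 186.49007483031934, 'R': array([[ 0.99667775, -0.08128049,  0.00519148],
       [-0.04253888, -0.57385729, -0.81784977],
       [ 0.0694544 ,  0.81491183, -0.57540837]]), 't': array([-0.51924535,  0.11667728,  0.70158188])}
{'time_s': 0.1, 'qpos': array([67.55769561, 18.43547692, -4.01445681, 83.16889782,  1.29512522,
       78.53983306, -3.26256355]), 'joint_velocities': array([-0.12993418, -0.06028801, -0.0163171 , -0.20310574, -0.05619191,
       -0.10368843, -0.04478043]), 'effort': array([-6.47000661e-06, -4.92570841e+01, -4.05625328e-01, -3.13399494e+01,
       -6.41326653e-02,  3.94041196e-02,  9.48939146e-05]), 'tool_pos': array([ 0.25633224, -0.5967813 ,  0.22155456]), 'tool_rot': array([-1.79901027e+02,  5.91219576e-03,  2.32483675e+01]), 'force': array([ 0.64850971, -0.26421796,  0.27113922]), 'wrist_torque': array([ 0.02932349, -0.04578477,  0.02738954]), 'grasp_force': 0.0, 'grip_width': 0.08716260748936142}
```

View pics/top0.png

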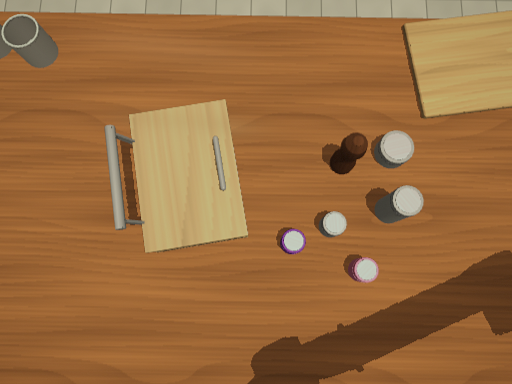

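View pics/side0.png

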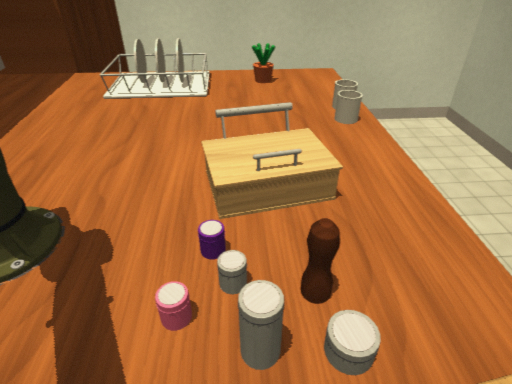

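The top view shows the lid (130–246, 101–250), handle at (219,163), and counterweight at (115,177), so the hinge is on the left. Could be taken for the tin: purple (293,241), grey steel (334,224), pink (365,270), canister (407,200), wide tin (397,148). I choose the small grey one at (334,224) top, (232,271) side.

```bash
cat > h.py <<'E'
import numpy as np, cv2
from cell import env
from scipy.spatial.transform import Rotation as Rot
def ray(n,px,z):
    m=env.camera_model(n); R=m["R"];c=-R.T@m["t"]
    d=R.T@np.array([(px[0]-m["cx"])/m["fx"],(px[1]-m["cy"])/m["fy"],1]); return c+d*(z-c[2])/d[2]
def proj(n,X):
    m=env.camera_model(n); p=m["R"]@np.asarray(X)+m["t"]; return np.array([m["cx"]+m["fx"]*p[0]/p[2],m["cy"]+m["fy"]*p[1]/p[2]])
def blobs(mask,lo,hi):
    n,l,s,c=cv2.connectedComponentsWithStats(mask.astype(np.uint8)); return [(c[i],s[i],l==i) for i in range(1,n) if lo<s[i,4]<hi]
E
python3 - <<'E'
from h import *
im={n:cv2.imread(f"pics/{n}0.png") for n in("top","side")}
for n in im:
    hsv=cv2.cvtColor(im[n],cv2.COLOR_BGR2HSV)
    w=(hsv[...,1]<40)&(hsv[...,2]>165)
    for c,s,m in blobs(w,80,3000):
        if s[1]<95 : continue
        for z in (.05,.06,.125):
            cs,_=cv2.findContours(m.astype(np.uint8),0,2); e=cv2.fitEllipse(cs[0])
            P=ray(n,e[0],z); print(n,np.round(c),s[2:],z,P.round(4),"diam~",round(np.linalg.norm(ray(n,(s[0],c[1]),z)-ray(n,(s[0]+s[2],c[1]),z)),3))
hsv=cv2.cvtColor(im["top"],cv2.COLOR_BGR2HSV)
w=(hsv[...,0]>15)&(hsv[...,0]<30)&(hsv[...,2]>150)
for c,s,m in blobs(w,5000,40000):
    if c[0]>350: continue
    k=cv2.morphologyEx(m.astype(np.uint8),cv2.MORPH_CLOSE,np.ones((15,15)))
    cs,_=cv2.findContours(k,0,2); r=cv2.minAreaRect(max(cs,key=cv2.contourArea)); b=cv2.boxPoints(r)
    P=np.array([ray("top",p,.093) for p in b]); print(b.round(1).tolist(),P.round(4).tolist(),np.linalg.norm(np.diff(P,axis=0),axis=1).round(4), P.mean(0))
g=(hsv[...,1]<60)&(hsv[...,2]>70)
for c,s,m in blobs(g,150,5000):
    if 95<c[0]<240: 
        cs,_=cv2.findContours(m.astype(np.uint8),0,2); r=cv2.minAreaRect(cs[0]); print("grey",r,ray("top",r[0],.128))
hs=cv2.cvtColor(im["side"],cv2.COLOR_BGR2HSV); g=(hs[...,1]<60)&(hs[...,2]>60)
for c,s,m in blobs(g,100,5000):
    if 230<c[0]<320 and 90<c[1]<190: 
        cs,_=cv2.findContours(m.astype(np.uint8),0,2); print("sgrey",c,s,cv2.minAreaRect(cs[0]))
cv2.imwrite("pics/crop.png",cv2.resize(im["side"][200:384,140:400],None,fx=3,fy=3))
E
```

```text
top [114. 181.] [ 13 102 354] 0.05 [0.5455 0.3301 0.05  ] diam~ 0.028
top [114. 181.] [ 13 102 354] 0.06 [0.5433 0.3264 0.06  ] diam~ 0.027
top [114. 181.] [ 13 102 354] 0.125 [0.529  0.3027 0.125 ] diam~ 0.025
top [397. 146.] [ 33  31 773] 0.05 [ 0.6338 -0.2721  0.05  ] diam~ 0.071
top [397. 146.] [ 33  31 773] 0.06 [ 0.6305 -0.2685  0.06  ] diam~ 0.07
top [397. 146.] [ 33  31 773] 0.125 [ 0.6093 -0.2454  0.125 ] diam~ 0.065
top [219. 162.] [ 9 52 82] 0.05 [0.5913 0.1099 0.05  ] diam~ 0.019
top [219. 162.] [ 9 52 82] 0.06 [0.5885 0.1089 0.06  ] diam~ 0.019
top [219. 162.] [ 9 52 82] 0.125 [0.5707 0.1023 0.125 ] diam~ 0.018
top [408. 200.] [ 30  29 662] 0.05 [ 0.5159 -0.2892  0.05  ] diam~ 0.063
top [408. 200.] [ 30  29 662] 0.06 [ 0.5141 -0.2854  0.06  ] diam~ 0.062
top [408. 200.] [ 30  29 662] 0.125 [ 0.5021 -0.261   0.125 ] diam~ 0.057
top [334. 223.] [ 23  23 405] 0.05 [ 0.4654 -0.1344  0.05  ] diam~ 0.048
top [334. 223.] [ 23  23 405] 0.06 [ 0.4642 -0.1325  0.06  ] diam~ 0.047
top [334. 223.] [ 23  23 405] 0.125 [ 0.4561 -0.1201  0.125 ] diam~ 0.044
top [293. 240.] [ 20  20 301
[... 1240 characters left out ...]
312, 0.0437, 0.093], [0.3954, 0.2428, 0.093]] [0.2159 0.2928 0.2023] [0.55604499 0.17300651 0.093     ]
grey ((123.47560119628906, 175.78048706054688), (104.57865142822266, 28.601764678955078), 83.6598129272461) [0.54034918 0.28486215 0.128     ]
grey ((218.78549194335938, 162.53431701660156), (53.91426086425781, 5.17418909072876), 80.90972137451172) [0.56977752 0.10236585 0.128     ]
sgrey [253.2516129  109.06666667] [216 103  75  14 465] ((253.22364807128906, 109.38529968261719), (7.342802047729492, 74.42366027832031), 84.64417266845703)
sgrey [276.2012987  153.43506494] [254 149  47  12 154] ((277.0810852050781, 153.9864959716797), (5.589565753936768, 46.5249137878418), 80.53767395019531)
```

View pics/crop.png

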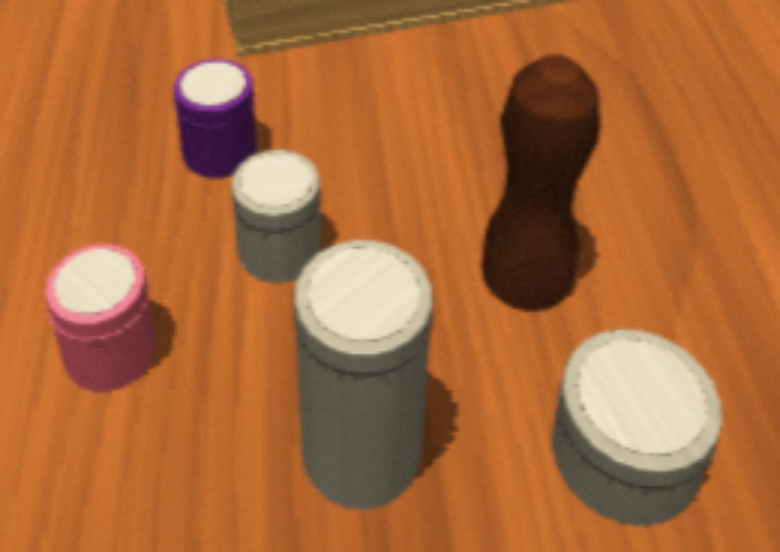

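The crop confirms the target: small, bare grey steel, at side (232,271). Pink, purple, canister and wide tin are all distinct from it. Next I refine the handle and yaw, and locate the mill.

```bash
cat >> h.py <<'E'
def tri(pt,ps):
    A=[];b=[]
    for n,p in(("top",pt),("side",ps)):
        m=env.camera_model(n);R,t=m["R"],m["t"]
        for k,(f,c) in enumerate(((m["fx"],m["cx"]),(m["fy"],m["cy"]))):
            u=(p[k]-c)/f; A.append(R[k]-u*R[2]); b.append(u*t[2]-t[k])
    return np.linalg.lstsq(np.array(A),np.array(b),rcond=None)[0]
E
python3 - <<'E'
from h import *
top=cv2.imread("pics/top0.png"); hsv=cv2.cvtColor(top,cv2.COLOR_BGR2HSV)
print("handle tri",tri((218.8,162.5),(277.1,154)), "tin tri",tri((334,223.5),(232,258)))
w=((hsv[...,0]>15)&(hsv[...,0]<30)&(hsv[...,2]>150)).astype(np.uint8)
for c,s,m in blobs(w,5000,40000):
    if c[0]>350: continue
    k=cv2.morphologyEx(m.astype(np.uint8),cv2.MORPH_CLOSE,np.ones((11,11)))
    cs,_=cv2.findContours(k,0,1); C=max(cs,key=cv2.contourArea); q=cv2.approxPolyDP(C,8,True)[:,0]
    P=np.array([ray("top",p,.093) for p in q]); print(q.tolist(),P.round(4).tolist(),P.mean(0))
    pts=C[:,0].astype(float); W=np.array([ray("top",p,.093)[:2] for p in pts])
    # free edge: pixels to right of image
    for name,sel in (("free",(pts[:,0]>222)&(pts[:,1]>108)&(pts[:,1]<228)),):
        vx,vy,x,y=cv2.fitLine(W[sel].astype(np.float32),2,0,.01,.01).ravel(); print(name,np.degrees(np.arctan2(vy,vx)),x,y)
g=(hsv[...,1]<70)&(hsv[...,2]>90)
m=np.zeros_like(g);m[130:200,208:232]=g[130:200,208:232]
ys,xs=np.nonzero(m); W=np.array([ray("top",p,.128)[:2] for p in zip(xs,ys)])
vx,vy,x,y=cv2.fitLine(W.astype(np.float32),2,0,.01,.01).ravel(); print("handle ang",np.degrees(np.arctan2(vy,vx)),W.min(0),W.max(0),W.mean(0))
# mill: dark
d=(hsv[...,2]<75)&(hsv[...,1]>60)
for c,s,mm in blobs(d,200,3000):
    if 320<c[0]<375 and 120<c[1]<185: print("mill",c,s, "foot",ray("top",(343,163),.01),"head",ray("top",(355,146),.15))
E
```

```text
handle tri [0.56995181 0.10243645 0.12701012] tin tri [ 0.46414308 -0.13116312  0.06160423]
[[225, 99], [129, 114], [145, 252], [247, 235]] [[0.7169, 0.0977, 0.093], [0.6803, 0.2957, 0.093], [0.3973, 0.2432, 0.093], [0.4335, 0.0456, 0.093]] [0.55700916 0.17054839 0.093     ]
free 10.531972 0.5697294 0.07058072
handle ang 10.715682 [0.51750465 0.08874557] [0.62350798 0.11548431] [0.56947859 0.10211609]
mill [343.82436709 158.51898734] [329 137  38  37 632] foot [ 0.60579551 -0.16380924  0.01      ] head [ 0.60049085 -0.15715425  0.15      ]
```

Emit:
step_arm(
  moves=[
    {"dp": [0,0,-15],"dr": [0,0,0.111],"fingers": 0.6},
    {"dp": [0,0,-15],"dr": [0,0,0.111],"fingers": 0.6},
    {"dp": [31,-45,0],"dr": [0,0,0],"fingers": 0.6},
    {"dp": [31,-45,0],"dr": [0,0,0],"fingers": 0.6},
    {"dp": [31,-45,0],"dr": [0,0,0],"fingers": 0.6},
  ],
  squeeze=20,
)

```text
time_s: 0.72
tool_pos: [0.3238, -0.4457, 0.252]
tool_rot: [-180.0, 0.0, 10.5]
force: [0.9, -1.3, -0.0]
grip_width: 0.045
grasp_force: 0.0
```

Emit:
step_arm(
  moves=[
    {"dp": [31,-45,0],"dr": [0,0,0],"fingers": 0.6},
    {"dp": [31,-45,0],"dr": [0,0,0],"fingers": 0.6},
    {"dp": [31,-45,0],"dr": [0,0,0],"fingers": 0.6},
    {"dp": [31,-45,0],"dr": [0,0,0],"fingers": 0.6},
    {"dp": [31,-45,0],"dr": [0,0,0],"fingers": 0.6},
  ],
)

```text
time_s: 1.35
tool_pos: [0.4349, -0.1962, 0.2523]
tool_rot: [180.0, 0.0, 10.5]
force: [0.8, 0.3, -0.3]
grip_width: 0.0343
grasp_force: 0.0
```

Emit:
step_arm(
  moves=[
    {"dp": [31,-45,0],"dr": [0,0,0],"fingers": 0.6},
    {"dp": [31,-45,0],"dr": [0,0,0],"fingers": 0.6},
    {"dp": [31,-45,0],"dr": [0,0,0],"fingers": 0.6},
    {"dp": [31,-45,0],"dr": [0,0,0],"fingers": 0.6},
    {"dp": [31,-45,0],"dr": [0,0,0],"fingers": 0.6},
  ],
)

```text
time_s: 1.98
tool_pos: [0.5461, 0.053, 0.2523]
tool_rot: [180.0, 0.0, 10.5]
force: [0.0, -1.0, -0.1]
grip_width: 0.0348
grasp_force: 0.0
```

Emit:
step_arm(
  moves=[
    {"dp": [31,-45,0],"dr": [0,0,0],"fingers": 0.6},
    {"dp": [0,0,30],"dr": [0,0,0],"fingers": 0.6},
    {"dp": [0,0,20],"dr": [0,0,0],"fingers": 0.6},
    {"dp": [0,0,20],"dr": [0,0,0],"fingers": 0.6},
    {"dp": [0,0,0],"dr": [0,0,0],"fingers": 0.6},
  ],
)

```text
time_s: 2.6
tool_pos: [0.5669, 0.1, 0.1807]
tool_rot: [180.0, 0.2, 10.4]
force: [-0.1, -0.0, 0.2]
grip_width: 0.0351
grasp_force: 0.0
```

Emit:
step_arm(
  moves=[
    {"dp": [3,-2,20],"dr": [0,0,0],"fingers": 0.6},
    {"dp": [0,0,20],"dr": [0,0,0],"fingers": 0.6},
    {"dp": [0,0,15],"dr": [0,0,0],"fingers": 0.6},
    {"dp": [0,0,11],"dr": [0,0,0],"fingers": 0.6},
    {"dp": [0,0,0],"dr": [0,0,0],"fingers": 0.8},
  ],
)

```text
time_s: 3.22
tool_pos: [0.5701, 0.1038, 0.1155]
tool_rot: [-180.0, 0.1, 10.5]
force: [-0.8, -0.6, 0.3]
grip_width: 0.03
grasp_force: 0.0
```

Emit:
step_arm(
  moves=[
    {"dp": [0,0,0],"dr": [0,0,0],"fingers": 1},
    {"dp": [0,0,0],"dr": [0,0,0],"fingers": 1},
    {"dp": [0,0,0],"dr": [0,0,0],"fingers": 1},
    {"dp": [0,0,0],"dr": [0,0,0],"fingers": 1},
    {"dp": [0,0,0],"dr": [0,0,0],"fingers": 1},
  ],
)

```text
time_s: 3.85
tool_pos: [0.5715, 0.1029, 0.1172]
tool_rot: [179.9, -0.1, 10.5]
force: [0.3, -4.3, 4.5]
grip_width: 0.01
grasp_force: 20.0
```

Emit:
step_arm(
  moves=[
    {"dp": [0,-4.4,-14.7],"dr": [0,0,0],"fingers": 1},
    {"dp": [0,-5.6,-14.2],"dr": [0,0,0],"fingers": 1},
    {"dp": [0,-6.9,-13.7],"dr": [0,0,0],"fingers": 1},
    {"dp": [0,-8,-13],"dr": [0,0,0],"fingers": 1},
    {"dp": [0,-9.2,-12.3],"dr": [0,0,0],"fingers": 1},
  ],
)

```text
time_s: 4.47
tool_pos: [0.5654, 0.135, 0.1852]
tool_rot: [179.8, -0.0, 10.4]
force: [1.9, -6.4, 3.1]
grip_width: 0.0103
grasp_force: 20.0
```

Emit:
step_arm(
  moves=[
    {"dp": [0,-10.2,-11.4],"dr": [0,0,0],"fingers": 1},
    {"dp": [0,-11.1,-10.5],"dr": [0,0,0],"fingers": 1},
    {"dp": [0,-12,-9.5],"dr": [0,0,0],"fingers": 1},
    {"dp": [0,-12.8,-8.4],"dr": [0,0,0],"fingers": 1},
    {"dp": [0,0,0],"dr": [0,0,0],"fingers": 1},
  ],
)

```text
time_s: 5.1
tool_pos: [0.5565, 0.183, 0.227]
tool_rot: [179.9, -0.1, 10.6]
force: [-2.1, -5.2, 10.7]
grip_width: 0.0105
grasp_force: 20.0
```

Emit:
step_arm(
  moves=[
    {"dp": [0,-13.5,-6.7],"dr": [0,0,0],"fingers": 1},
    {"dp": [0,-14,-5.6],"dr": [0,0,0],"fingers": 1},
    {"dp": [0,-5,-1.5],"dr": [0,0,0],"fingers": 1},
    {"dp": [0,0,0],"dr": [0,0,0],"fingers": 1},
    {"dp": [0,0,0],"dr": [0,0,0],"fingers": 0.72},
  ],
)

```text
time_s: 5.72
tool_pos: [0.5497, 0.2166, 0.2391]
tool_rot: [-179.9, -0.1, 10.6]
force: [0.3, 1.7, 0.0]
grip_width: 0.0144
grasp_force: 0.4
```

Emit:
step_arm(
  moves=[
    {"dp": [0,0,0],"dr": [0,0,0],"fingers": 0.72},
    {"dp": [0,0,0],"dr": [0,0,0],"fingers": 0.72},
    {"dp": [0,0,-5],"dr": [0,0,0],"fingers": 0.72},
    {"dp": [0,0,-10],"dr": [0,0,0],"fingers": 0.72},
    {"dp": [0,0,-20],"dr": [0,0,0],"fingers": 0.72},
  ],
)

```text
time_s: 6.35
tool_pos: [0.5499, 0.2141, 0.2736]
tool_rot: [179.9, 0.1, 10.5]
force: [0.2, -0.4, -0.7]
grip_width: 0.0243
grasp_force: 0.0
```

Emit:
step_arm(
  moves=[
    {"dp": [0,0,-30],"dr": [0,0,0],"fingers": 0.72},
    {"dp": [-18.4,39.4,-10],"dr": [0,0,0],"fingers": 0.5},
    {"dp": [-18.4,39.4,0],"dr": [0,0,0],"fingers": 0.3},
    {"dp": [-18.4,39.4,0],"dr": [0,0,0],"fingers": 0.2},
    {"dp": [-18.4,39.4,0],"dr": [0,0,0],"fingers": 0.2},
  ],
)

```text
time_s: 6.98
tool_pos: [0.5065, 0.0448, 0.315]
tool_rot: [179.9, -0.1, 10.5]
force: [-0.4, -0.1, 0.5]
grip_width: 0.0562
grasp_force: 0.0
```

Emit:
step_arm(
  moves=[
    {"dp": [-18.4,39.4,0],"dr": [0,0,0],"fingers": 0.2},
    {"dp": [-18.4,39.4,0],"dr": [0,0,0],"fingers": 0.2},
    {"dp": [-18.4,39.4,0],"dr": [0,0,0],"fingers": 0.2},
    {"dp": [-18.4,39.4,0],"dr": [0,0,0],"fingers": 0.2},
    {"dp": [0,0,0],"dr": [0,0,-0.1745],"fingers": 0.2},
  ],
)

```text
time_s: 7.6
tool_pos: [0.462, -0.1267, 0.3147]
tool_rot: [179.8, -0.0, 20.3]
force: [-0.6, 0.4, -0.1]
grip_width: 0.0694
grasp_force: 0.0
```

Emit:
step_arm(
  moves=[
    {"dp": [0,0,10],"dr": [0,0,-0.1745],"fingers": 0.2},
    {"dp": [0,0,10],"dr": [0,0,-0.1745],"fingers": 0.2},
    {"dp": [0,0,10],"dr": [0,0,-0.1745],"fingers": 0.2},
    {"dp": [0,0,10],"dr": [0,0,-0.1745],"fingers": 0.2},
    {"dp": [0,0,10],"dr": [0,0,-0.1745],"fingers": 0.2},
  ],
)

```text
time_s: 8.22
tool_pos: [0.4635, -0.1224, 0.2646]
tool_rot: [179.9, 0.0, 70.9]
force: [0.3, 0.6, 0.1]
grip_width: 0.0696
grasp_force: 0.0
```

```bash
python3 - <<'E'
from h import *
for n in("top","side"): cv2.imwrite(f"pics/{n}1.png",env.read_camera(n)[:,:,::-1])
o=env.get_obs(); print(o["tool_pos"],o["tool_rot"],o["qpos"].round(1),o["time_s"])
E
```

```text
[ 0.46282127 -0.12218297  0.26364008] [1.79996791e+02 3.62645979e-02 7.05420950e+01] [ 37.2  -2.9 -24.5 102.1  -1.2  80.5  -6.6] 8.325
```

View pics/top1.png

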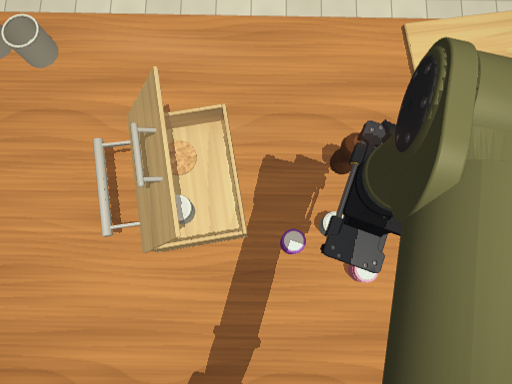

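View pics/side1.png

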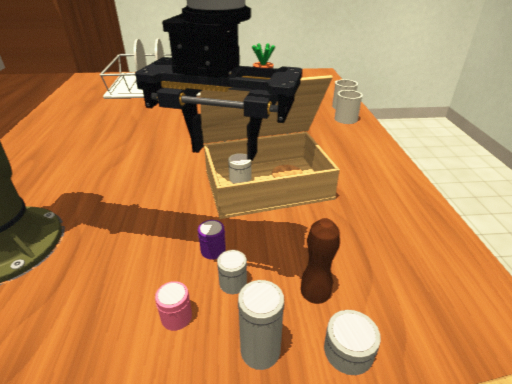

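Top: the lid is propped open. The coaster's visible part is at (184,157), the jar at (183,209). The tin is untouched at side (232,271), with the gripper hovering above it. Now I fit the coaster circle.

```bash
cat > coaster.py <<'E'
from h import *
from scipy.optimize import least_squares
import sys
def fit(tag):
    ex=np.array([np.cos(np.radians(100.5)),np.sin(np.radians(100.5))]); ey=np.array([-ex[1],ex[0]]); C=np.array([.557,.171])
    exp=C+.028*ex-.06*ey
    for n in("top","side"):
        im=cv2.imread(f"pics/{n}{tag}.png"); hsv=cv2.cvtColor(im,cv2.COLOR_BGR2HSV)
        p=proj(n,[*exp,.013]).round().astype(int)
        print(n,"expected px",p)
        # pixels within 48 mm of the expected centre on plane z=.013
        yy,xx=np.mgrid[p[1]-40:p[1]+41,p[0]-60:p[0]+61]
        q=np.c_[xx.ravel(),yy.ravel()]; W=np.array([ray(n,a,.013)[:2] for a in q])
        H=hsv[q[:,1],q[:,0]].astype(int)
        ok=(H[:,0]<16)&(H[:,1]>90)&(H[:,2]>100)&(np.linalg.norm(W-exp,axis=1)<.055)
        b=(W[ok]-C)@np.c_[ex,ey]*1000
        print(n,ok.sum(),"box x",b[:,0].min(),b[:,0].max(),"y",b[:,1].min(),b[:,1].max())
        m=np.zeros(hsv.shape[:2],np.uint8); m[q[ok,1],q[ok,0]]=1
        cs,_=cv2.findContours(m,0,1); c=max(cs,key=cv2.contourArea)[:,0]
        B=(np.array([ray(n,a,.013)[:2] for a in c])-C)@np.c_[ex,ey]*1000
        # robust circle of radius 40
        r=least_squares(lambda v:np.hypot(*(B-v).T)-40,[28,-60],loss="soft_l1",f_scale=1.5).x
        res=np.hypot(*(B-r).T)-40
        print(n,"centre box",r.round(1),"world",(C+(ex*r[0]+ey*r[1])/1000).round(4),"inliers",(abs(res)<2).sum(),len(B))
fit(sys.argv[1])
E
python3 coaster.py 1
python3 - <<'E'
import cv2
a=cv2.imread("pics/top1.png")[95:260,95:260]; b=cv2.imread("pics/side1.png")[125:225,195:345]
import numpy as np
a=cv2.resize(a,(400,400),interpolation=2); b=cv2.resize(b,(400,267),interpolation=2); b=cv2.copyMakeBorder(b,0,133,0,0,0)
cv2.imwrite("pics/c1.png",np.hstack([a,b]))
E
```

```text
top expected px [176 158]Traceback (most recent call last):
  File "coaster.py", line 25, in <module>
    fit(sys.argv[1])
    ~~~^^^^^^^^^^^^^
  File "coaster.py", line 13, in fit
    q=np.c_[xx.ravel(),yy.ravel()]; W=np.array([ray(n,a,.013)[:2] for a in q])
                                                ~~~^^^^^^^^^^
  File "h.py", line 5, in ray
    m=env.camera_model(n); R=m["R"];c=-R.T@m["t"]
ValueError: time passes only in moves, steps and waits
```

View pics/c1.png

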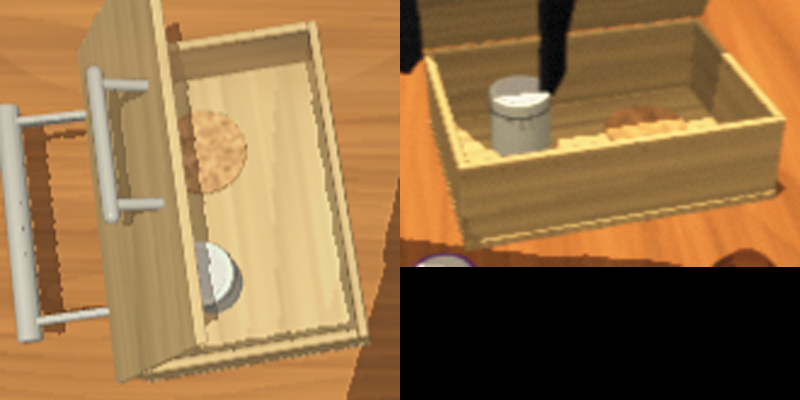

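The crop shows the coaster's right arc, rightmost at top (197,157), spanning rows 140–175. The lid hides its left part. I'll cache the camera model and refit.

```bash
sed -i 's/env.camera_model(n)/cam(n)/; s/env.camera_model(n);R,t/cam(n);R,t/' h.py; sed -i '3a import functools\n@functools.lru_cache(None)\ndef cam(n): return env.camera_model(n)' h.py; grep -n camera_model h.py; python3 coaster.py 1
```

```text
6:def cam(n): return env.camera_model(n)
top expected px [176 158]
top 132 box x 28.90379970892023 41.281586166763034 y -96.11482110285603 -22.248727147358828
top centre box [  0.8 -57.6] world [0.6135 0.1823] inliers 17 73
side expected px [286 171]
side 149 box x 23.98828822034801 61.467790762908535 y -98.23670327037215 -20.635206248494242
side centre box [ 16.7 -60.3] world [0.6132 0.1984] inliers 20 60
```

```bash
python3 - <<'E'
import cv2
h=cv2.cvtColor(cv2.imread("pics/top1.png"),cv2.COLOR_BGR2HSV)
for r in (148,157,166): print([tuple(int(v) for v in h[r,x]) for x in range(172,204,2)])
E
```

```text
[(15, 139, 147), (15, 141, 155), (19, 114, 234), (17, 126, 217), (16, 127, 217), (17, 126, 210), (16, 128, 210), (17, 124, 226), (17, 126, 216), (17, 124, 228), (17, 123, 230), (20, 100, 226), (20, 101, 227), (20, 101, 227), (20, 100, 228), (21, 99, 232)]
[(15, 137, 154), (15, 136, 146), (17, 128, 215), (17, 122, 227), (16, 125, 221), (17, 125, 221), (17, 125, 225), (17, 125, 221), (16, 131, 194), (16, 131, 198), (17, 125, 219), (16, 132, 201), (18, 118, 198), (20, 101, 228), (20, 101, 227), (20, 100, 231)]
[(15, 139, 138), (15, 140, 146), (15, 140, 148), (17, 125, 223), (17, 119, 233), (16, 129, 210), (17, 125, 220), (17, 121, 233), (17, 125, 224), (18, 121, 233), (18, 120, 235), (20, 102, 219), (20, 100, 230), (19, 102, 228), (20, 102, 228), (20, 101, 227)]
```

```bash
python3 - <<'E'
from h import *
from scipy.optimize import least_squares
a=np.radians(100.5);ex=np.array([np.cos(a),np.sin(a)]); ey=np.array([-ex[1],ex[0]]); C=np.array([.557,.171])
tobox=lambda q:(np.array([ray("top",p,.013)[:2] for p in q])-C)@np.c_[ex,ey]*1000
h=cv2.cvtColor(cv2.imread("pics/top1.png"),cv2.COLOR_BGR2HSV)
m=((h[...,0]<=18)&(h[...,1]>=112)&(h[...,2]>110)).astype(np.uint8)
# arc: per row the rightmost cork pixel, left of 205 px
q=[]
for r in range(140,176):
    xs=[x for x in range(178,205) if m[r,x]]
    if len(xs)>3: q.append((max(xs)+.5,r))
B=tobox(q); print(q[:3],q[-3:])
for rad in ("fix","free"):
    f=(lambda v:np.hypot(*(B-v[:2]).T)-(40 if rad=="fix" else v[2]))
    s=least_squares(f,[28,-60]+([40] if rad=="free" else []),loss="soft_l1",f_scale=1); r=s.x
    print(r.round(1),"world",(C+(ex*r[0]+ey*r[1])/1000).round(4),abs(f(r)).round(1))
E
```

```text
[(183.5, 141), (187.5, 142), (188.5, 143)] [(187.5, 172), (185.5, 173), (182.5, 174)]
[ 23.3 -59.9] world [0.6116 0.2048] [0.2 0.9 0.  0.6 0.9 0.7 0.7 0.2 1.4 0.5 0.7 0.1 0.7 1.  0.7 0.5 0.4 0.5
 0.7 1.2 0.7 0.1 0.6 0.6 0.4 0.4 0.8 0.4 0.2 0.2 0.9 0.3 0.4 0.5]
[ 22.6 -59.7  39.4] world [0.6116 0.2041] [0.2 1.2 0.3 0.4 0.8 0.8 0.7 0.2 1.4 0.6 0.6 0.2 0.8 0.9 0.6 0.4 0.3 0.4
 0.6 1.3 0.8 0.2 0.6 0.6 0.4 0.5 0.8 0.4 0.2 0.3 0.8 0.1 0.1 0.1]
```

Coaster centre is (0.6116, 0.2048), box coordinates (23, −60), which agrees with the description. Now orient the tool for the tin.

Emit:
step_arm(
  moves=[
    {"dp": [0,0,0],"dr": [0,0,-0.18],"fingers": 0.2},
    {"dp": [0,0,0],"dr": [0,0,-0.18],"fingers": 0.2},
    {"dp": [0,0,0],"dr": [0,0.157,0],"fingers": 0.2},
    {"dp": [0,0,0],"dr": [0,0.157,0],"fingers": 0.2},
    {"dp": [0,0,0],"dr": [0,0.157,0],"fingers": 0.2},
  ],
)

```text
time_s: 8.95
tool_pos: [0.4638, -0.1229, 0.2654]
tool_rot: [179.9, -27.1, 91.0]
force: [-0.3, -0.2, -0.5]
grip_width: 0.0698
grasp_force: 0.0
```

Emit:
step_arm(
  moves=[
    {"dp": [-22.7,0,44.5],"dr": [0,0,0],"fingers": 0.2},
    {"dp": [-18,0,36],"dr": [0,0,0],"fingers": 0.2},
    {"dp": [-9,0,18],"dr": [0,0,0],"fingers": 0.2},
    {"dp": [0,0,0],"dr": [0,0,0],"fingers": 0.2},
    {"dp": [0,0,0],"dr": [0,0,0],"fingers": 0.2},
  ],
)

```text
time_s: 9.57
tool_pos: [0.464, -0.1222, 0.1544]
tool_rot: [179.9, -26.9, 91.1]
force: [0.8, 0.6, 0.8]
grip_width: 0.0697
grasp_force: 0.0
```

```bash
python3 - <<'E'
from h import *
o=env.get_obs(); print(o["tool_pos"],o["tool_rot"],o["qpos"].round(1),o["time_s"])
R=Rot.from_euler("xyz",o["tool_rot"],degrees=True).as_matrix()
g=o["tool_pos"]-.019*R[:,2]; print("axes",R.round(3).tolist(),"grasp",g, "to go (tool mm)",(R.T@(np.array([.4645,-.1315,.050])-g)*1000).round(1))
E
```

```text
[ 0.46401668 -0.12218442  0.15438285] [179.89454266 -26.90781477  91.12484882] [ 43.6  11.6 -16.2 104.8 -20.7  78.2  35.2] 9.575
axes [[-0.018, 1.0, -0.007], [0.892, 0.019, 0.453], [0.453, 0.002, -0.892]] grasp [ 0.46415052 -0.130782    0.1713258 ] to go (tool mm) [-5.560e+01  1.000e-01  1.079e+02]
```

Emit:
step_arm(
  moves=[
    {"dp": [-13.9,0,27],"dr": [0,0,0],"fingers": 0.2},
    {"dp": [-13.9,0,27],"dr": [0,0,0],"fingers": 0.2},
    {"dp": [-10,0,19],"dr": [0,0,0],"fingers": 0.2},
    {"dp": [-8,0,16],"dr": [0,0,0],"fingers": 0.2},
    {"dp": [0,0,0],"dr": [0,0,0],"fingers": 0.2},
  ],
)

```text
time_s: 10.2
tool_pos: [0.4628, -0.1219, 0.0525]
tool_rot: [-179.9, -27.0, 91.1]
force: [-1.0, 0.3, -0.1]
grip_width: 0.0697
grasp_force: 0.0
```

Emit:
step_arm(
  moves=[
    {"dp": [-5,0,9.5],"dr": [0,0,0],"fingers": 0.2},
    {"dp": [-5,0,9.5],"dr": [0,0,0],"fingers": 0.2},
    {"dp": [0,0,0],"dr": [0,0,0],"fingers": 0.3},
    {"dp": [0,0,0],"dr": [0,0,0],"fingers": 0.4},
    {"dp": [0,0,0],"dr": [0,0,0],"fingers": 0.5},
  ],
)

```text
time_s: 10.82
tool_pos: [0.4635, -0.1225, 0.0315]
tool_rot: [179.9, -27.0, 91.2]
force: [-0.2, 0.3, -0.7]
grip_width: 0.0494
grasp_force: 11.5
```

Emit:
step_arm(
  moves=[
    {"dp": [0,0,0],"dr": [0,0,0],"fingers": 0.6},
    {"dp": [0,0,0],"dr": [0,0,0],"fingers": 0.7},
    {"dp": [0,0,0],"dr": [0,0,0],"fingers": 0.8},
    {"dp": [0,0,0],"dr": [0,0,0],"fingers": 1},
    {"dp": [0,0,0],"dr": [0,0,0],"fingers": 1},
  ],
  squeeze=25,
)

```text
time_s: 11.45
tool_pos: [0.4635, -0.1224, 0.0315]
tool_rot: [179.9, -27.0, 91.2]
force: [1.7, 0.0, 3.2]
grip_width: 0.0495
grasp_force: 25.0
```

Emit:
step_arm(
  moves=[
    {"dp": [4,0,-8],"dr": [0,0,0],"fingers": 1},
    {"dp": [13,0,-25],"dr": [0,0,0],"fingers": 1},
    {"dp": [14,0,-28],"dr": [0,0,0],"fingers": 1},
    {"dp": [14,0,-28],"dr": [0,0,0],"fingers": 1},
    {"dp": [14,0,-28],"dr": [0,0,0],"fingers": 1},
  ],
)

```text
time_s: 12.08
tool_pos: [0.4619, -0.1228, 0.1628]
tool_rot: [-179.9, -27.0, 91.1]
force: [0.3, -0.3, -2.7]
grip_width: 0.0496
grasp_force: 25.0
```

Emit:
step_arm(
  moves=[
    {"dp": [0,0,0],"dr": [0.037,0,-0.0725],"fingers": 1},
    {"dp": [0,0,0],"dr": [0.037,0,-0.0725],"fingers": 1},
    {"dp": [0,0,0],"dr": [0,0,0],"fingers": 1},
    {"dp": [0,0,0],"dr": [0,0,0],"fingers": 1},
    {"dp": [0,0,0],"dr": [0,0,0],"fingers": 1},
  ],
)

```text
time_s: 12.7
tool_pos: [0.4625, -0.123, 0.162]
tool_rot: [-179.9, -27.0, 100.4]
force: [0.1, 0.3, -3.5]
grip_width: 0.0493
grasp_force: 25.0
```

```bash
cat > togo.py <<'E'
from h import *
import sys
o=env.get_obs(); R=Rot.from_euler("xyz",o["tool_rot"],degrees=True).as_matrix(); g=o["tool_pos"]-.019*R[:,2]
a=np.radians(100.5);ex=np.array([np.cos(a),np.sin(a),0]); ey=np.array([-ex[1],ex[0],0]); C=np.array([.557,.171,0])
bx,by,zb=map(float,sys.argv[1:4]); hold=float(sys.argv[4])  # target tin axis in box mm, foot z mm, grasp height on tin mm
T=C+(ex*bx+ey*by)/1000+[0,0,(zb+hold)/1000]
print(o["time_s"],o["force"].round(1),o["tool_rot"].round(1),o["qpos"].round(1),"g box",((g-C)@np.c_[ex,ey,[0,0,1]]*1000).round(1),"togo tool",(R.T@(T-g)*1000).round(1))
E
python3 togo.py -29 -60 111 48.5
python3 - <<'E'
from h import *
im=env.read_camera("side")[:,:,::-1]; cv2.imwrite("pics/side2.png",im)
E
```

```text
12.7 [ 0.1  0.3 -3.5] [-179.9  -27.   100.4] [ 42.7  13.8 -17.3 101.3 -17.7  82.3  40.7] g box [-280.5  146.5  178.9] togo tool [215.7 206.1 131.4]
```

View pics/side2.png

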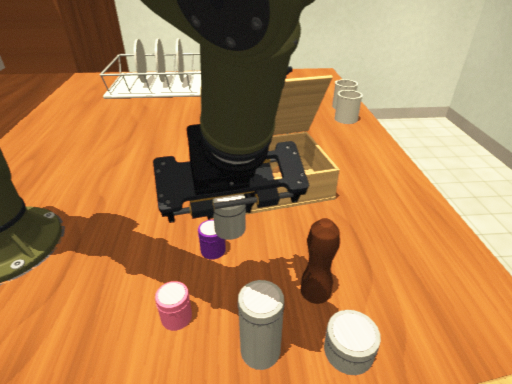

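The tin hangs upright in the gripper at (229,217), and the others haven't moved. Moving to the approach pose.

Emit:
step_arm(
  moves=[
    {"dp": [18,17,11],"dr": [0,0,0],"fingers": 1},
    {"dp": [30,29,18],"dr": [0,0,0],"fingers": 1},
    {"dp": [35,33,21],"dr": [0,0,0],"fingers": 1},
    {"dp": [35,33,21],"dr": [0,0,0],"fingers": 1},
    {"dp": [35,33,21],"dr": [0,0,0],"fingers": 1},
  ],
)

```text
time_s: 13.38
tool_pos: [0.5737, 0.0796, 0.1495]
tool_rot: [-180.0, -27.0, 100.4]
force: [0.3, 0.2, -2.8]
grip_width: 0.049
grasp_force: 25.0
```

Emit:
step_arm(
  moves=[
    {"dp": [30,29,18],"dr": [0,0,0],"fingers": 1},
    {"dp": [20,19,13],"dr": [0,0,0],"fingers": 1},
    {"dp": [13,13,8],"dr": [0,0,0],"fingers": 1},
    {"dp": [0,0,0],"dr": [0,0,0],"fingers": 1},
    {"dp": [0,0,0],"dr": [0,0,0],"fingers": 1},
  ],
)

```text
time_s: 14.0
tool_pos: [0.6197, 0.1604, 0.143]
tool_rot: [-179.9, -26.9, 100.3]
force: [0.4, -1.2, -3.1]
grip_width: 0.0493
grasp_force: 25.0
```

```bash
python3 togo.py 21 -60 18 48.5
```

```text
14.0 [ 0.4 -1.2 -3.1] [-179.9  -26.9  100.3] [ 18.7  25.2 -26.7  90.4 -16.8  69.8  10.7] g box [-30.5 -59.7 160. ] togo tool [  3.6   0.3 106.6]
```

Emit:
step_arm(
  moves=[
    {"dp": [1,0,22],"dr": [0,0,0],"fingers": 1},
    {"dp": [1,0,24],"dr": [0,0,0],"fingers": 1},
    {"dp": [1,0,22],"dr": [0,0,0],"fingers": 1},
    {"dp": [0,0,16],"dr": [0,0,0],"fingers": 1},
    {"dp": [0,0,0],"dr": [0,0,0],"fingers": 1},
  ],
)

```text
time_s: 14.62
tool_pos: [0.6114, 0.2018, 0.0689]
tool_rot: [-179.8, -27.0, 100.4]
force: [-1.0, 0.2, -1.1]
grip_width: 0.0496
grasp_force: 25.0
```

Emit:
step_arm(
  moves=[
    {"dp": [0,0,12],"dr": [0,0,0],"fingers": 1},
    {"dp": [0,0,7],"dr": [0,0,0],"fingers": 1},
    {"dp": [0,0,4],"dr": [0,0,0],"fingers": 1},
    {"dp": [0,0,0],"dr": [0,0,0],"fingers": 1},
    {"dp": [0,0,0],"dr": [0,0,0],"fingers": 1},
  ],
)

```text
time_s: 15.25
tool_pos: [0.6107, 0.2126, 0.0497]
tool_rot: [180.0, -27.0, 100.5]
force: [0.9, -0.1, -2.5]
grip_width: 0.0491
grasp_force: 25.0
```

```bash
python3 togo.py 21 -60 13 48.5; python3 - <<'E'
from h import *
A=[cv2.resize(env.read_camera(n)[:,:,::-1][90:270,90:330],(400,300)) if n=="top" else cv2.resize(env.read_camera(n)[:,:,::-1][60:240,150:390],(400,300)) for n in("top","side")]
cv2.imwrite("pics/in.png",np.hstack(A))
E
```

```text
15.25 [ 0.9 -0.1 -2.5] [180.  -27.  100.5] [ 14.6  30.4 -27.2  95.4 -16.   58.5   9.7] g box [ 22.5 -60.4  66.6] togo tool [-3.7 -0.4  3.9]
```

View pics/in.png

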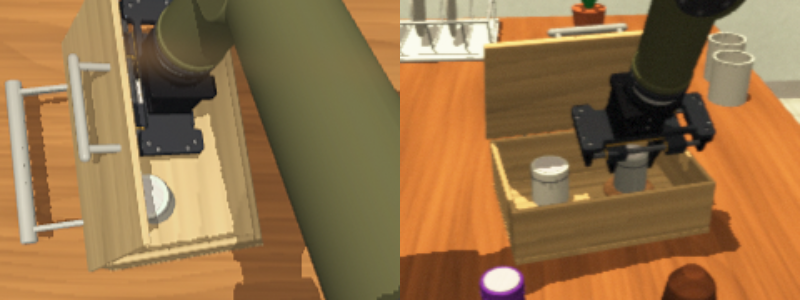

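The tin hovers just above the cork in the side half at about (632,175), and the cork shows all round its foot. Now I set it down slowly.

Emit:
step_arm(
  moves=[
    {"dp": [-0.7,0,1.3],"dr": [0,0,0],"fingers": 1},
    {"dp": [-0.5,0,1],"dr": [0,0,0],"fingers": 1},
    {"dp": [-0.4,0,0.7],"dr": [0,0,0],"fingers": 1},
    {"dp": [0,0,0],"dr": [0,0,0],"fingers": 1},
    {"dp": [0,0,0],"dr": [0,0,0],"fingers": 1},
  ],
)

```text
time_s: 15.98
tool_pos: [0.6105, 0.2127, 0.046]
tool_rot: [-180.0, -27.0, 100.5]
force: [-0.3, -0.0, -2.9]
grip_width: 0.0492
grasp_force: 25.0
```

Emit:
step_arm(
  moves=[
    {"dp": [-0.4,0,0.7],"dr": [0,0,0],"fingers": 1},
    {"dp": [0,0,0],"dr": [0,0,0],"fingers": 1},
    {"dp": [-0.2,0,0.4],"dr": [0,0,0],"fingers": 1},
    {"dp": [0,0,0],"dr": [0,0,0],"fingers": 1},
    {"dp": [0,0,0],"dr": [0,0,0],"fingers": 1},
  ],
)

```text
time_s: 16.6
tool_pos: [0.6105, 0.2126, 0.0448]
tool_rot: [-180.0, -27.0, 100.5]
force: [-0.4, -0.2, -1.6]
grip_width: 0.0493
grasp_force: 25.0
```

Emit:
step_arm(
  moves=[
    {"dp": [-0.2,0,0.4],"dr": [0,0,0],"fingers": 1},
    {"dp": [0,0,0],"dr": [0,0,0],"fingers": 1},
    {"dp": [-0.2,0,0.4],"dr": [0,0,0],"fingers": 1},
    {"dp": [0,0,0],"dr": [0,0,0],"fingers": 1},
    {"dp": [0,0,0],"dr": [0,0,0],"fingers": 1},
  ],
)

```text
time_s: 17.23
tool_pos: [0.6106, 0.2127, 0.0445]
tool_rot: [180.0, -27.0, 100.5]
force: [-2.3, -2.4, 4.9]
grip_width: 0.0495
grasp_force: 25.0
```

It's in contact, so release slowly.

Emit:
step_arm(
  moves=[
    {"dp": [0,0,0],"dr": [0,0,0],"fingers": 0.42},
    {"dp": [0,0,0],"dr": [0,0,0],"fingers": 0.4},
    {"dp": [0,0,0],"dr": [0,0,0],"fingers": 0.36},
    {"dp": [0,0,0],"dr": [0,0,0],"fingers": 0.3},
    {"dp": [0,0,0],"dr": [0,0,0],"fingers": 0.22},
  ],
)

```text
time_s: 17.85
tool_pos: [0.6105, 0.2126, 0.0438]
tool_rot: [-180.0, -27.0, 100.5]
force: [-0.4, 0.6, -0.0]
grip_width: 0.0642
grasp_force: 0.0
```

Emit:
step_arm(
  moves=[
    {"dp": [0,0,0],"dr": [0,0,0],"fingers": 0.22},
    {"dp": [0,0,-5],"dr": [0,0,0],"fingers": 0.22},
    {"dp": [0,0,-15],"dr": [0,0,0],"fingers": 0.22},
    {"dp": [0,0,-25],"dr": [0,0,0],"fingers": 0.22},
    {"dp": [0,0,-30],"dr": [0,0,0],"fingers": 0.22},
  ],
)

```text
time_s: 18.48
tool_pos: [0.6168, 0.1784, 0.1121]
tool_rot: [180.0, -27.0, 100.5]
force: [0.4, -0.3, 0.1]
grip_width: 0.0676
grasp_force: 0.0
```

Emit:
step_arm(
  moves=[
    {"dp": [0,0,-40],"dr": [0,0,0],"fingers": 0.22},
    {"dp": [0,0,-40],"dr": [0,0,0],"fingers": 0.22},
    {"dp": [0,0,-40],"dr": [0,0,0],"fingers": 0.22},
    {"dp": [0,0,-40],"dr": [0,0,0],"fingers": 0.22},
    {"dp": [0,0,-40],"dr": [0,0,0],"fingers": 0.22},
  ],
)

```text
time_s: 19.1
tool_pos: [0.6332, 0.0888, 0.2914]
tool_rot: [179.9, -26.9, 100.5]
force: [-0.1, -0.6, 0.4]
grip_width: 0.0684
grasp_force: 0.0
```

Emit:
step_arm(
  moves=[
    {"dp": [0,0,0],"dr": [0,-0.157,0],"fingers": 0.5},
    {"dp": [0,0,0],"dr": [0,-0.157,0],"fingers": 0.6},
    {"dp": [0,0,0],"dr": [0,-0.157,0],"fingers": 0.72},
    {"dp": [0,0,0],"dr": [0,0,0.1745],"fingers": 0.72},
    {"dp": [0,0,0],"dr": [0,0,0.1745],"fingers": 0.72},
  ],
)

```text
time_s: 19.73
tool_pos: [0.633, 0.0907, 0.2905]
tool_rot: [179.9, -0.0, 80.2]
force: [0.8, -0.3, -1.2]
grip_width: 0.0277
grasp_force: 0.0
```

Emit:
step_arm(
  moves=[
    {"dp": [0,0,0],"dr": [0,0,0.1745],"fingers": 0.72},
    {"dp": [0,0,0],"dr": [0,0,0.1745],"fingers": 0.72},
    {"dp": [0,0,0],"dr": [0,0,0.1745],"fingers": 0.72},
    {"dp": [0,0,0],"dr": [0,0,0.1745],"fingers": 0.72},
    {"dp": [0,0,0],"dr": [0,0,0.1745],"fingers": 0.72},
  ],
)

```text
time_s: 20.35
tool_pos: [0.6331, 0.0896, 0.2903]
tool_rot: [180.0, -0.1, 30.1]
force: [-0.0, 0.0, -0.1]
grip_width: 0.0246
grasp_force: 0.0
```

Emit:
step_arm(
  moves=[
    {"dp": [0,0,0],"dr": [0,0,0.1745],"fingers": 0.72},
    {"dp": [0,0,0],"dr": [0,0,0.1745],"fingers": 0.72},
    {"dp": [0,0,0],"dr": [0,0,0],"fingers": 0.72},
    {"dp": [0,0,0],"dr": [0,0,0],"fingers": 0.72},
    {"dp": [0,0,0],"dr": [0,0,0],"fingers": 0.72},
  ],
)

```text
time_s: 20.98
tool_pos: [0.6332, 0.0899, 0.2892]
tool_rot: [-180.0, -0.0, 10.6]
force: [-0.2, -0.1, -0.6]
grip_width: 0.0238
grasp_force: 0.0
```

```bash
python3 - <<'E'
from h import *
T,S=[env.read_camera(n)[:,:,::-1] for n in("top","side")]
cv2.imwrite("pics/top3.png",T);cv2.imwrite("pics/side3.png",S)
cv2.imwrite("pics/placed.png",np.hstack([cv2.resize(T[90:270,80:320],(400,300)),cv2.resize(S[60:240,150:390],(400,300))]))
o=env.get_obs(); R=Rot.from_euler("xyz",o["tool_rot"],degrees=True).as_matrix(); print(o["tool_pos"],o["tool_rot"],o["qpos"].round(1),"togo",(R.T@(np.array([.5475,.222,.241])-o["tool_pos"])*1000).round(1))
print(proj("top",[.5475,.222,.254]),proj("side",[.5475,.222,.254]))
E
```

```text
[0.63314748 0.08987689 0.28898537] [-1.79998069e+02  1.27378178e-02  1.05399825e+01] [ -0.2  16.5 -13.1  78.4   3.7  85.6 -92.5] togo [ -60.  -145.6   48. ]
[137.33244323 153.84261453] [262.48713266  77.87615003]
```

View pics/placed.png

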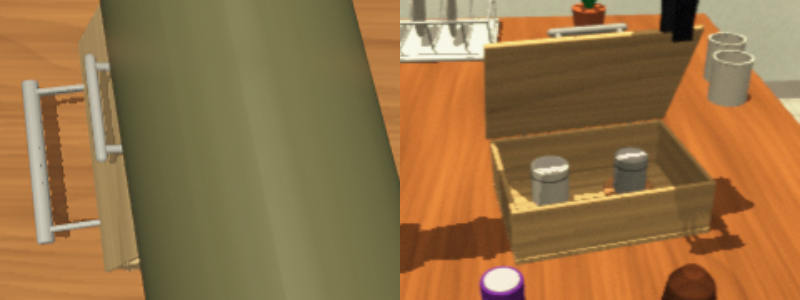

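The tin stands upright on the cork at side crop (630,170). The handle is seen at top px (138,154), against a predicted (137,154). I check the tin position numerically while moving over the handle.

```bash
python3 - <<'E'
from h import *
S=cv2.imread("pics/side3.png"); h=cv2.cvtColor(S,cv2.COLOR_BGR2HSV)
g=(h[...,1]<60)&(h[...,2]>60)
a=np.radians(100.5);ex=np.array([np.cos(a),np.sin(a)]); ey=np.array([-ex[1],ex[0]]); C=np.array([.557,.171])
for c,s,m in blobs(g,150,3000):
    if 220<c[0]<310 and 140<c[1]<190:
        x0=s[0]+s[2]/2; bot=s[1]+s[3]; print(c.round(1),s)
        # top ellipse: width w, centre ~ top + w*0.29
        for z in (.073,):
            e=(x0,s[1]+.29*s[2]); W=ray("side",e,z)[:2]; print("box",(W-C)@np.c_[ex,ey]*1000, W)
print("expected px tops",proj("side",[.6122,.2025,.073]),"coaster ctr",proj("side",[.6116,.2048,.013]))
E
```

```text
[287.6 161.2] [279 149  19  26 414]
box [ 10.14803151 -57.17090276] [0.61136424 0.19139667]
[239.4 159. ] [230 154  21  11 163]
box [13.94501939 63.23231524] [0.49228524 0.17318833]
expected px tops [288.15311642 152.27501769] coaster ctr [286.52249006 172.05016971]
```

Emit:
step_arm(
  moves=[
    {"dp": [-10,-25,0],"dr": [0,0,0],"fingers": 0.72},
    {"dp": [-15,-36,0],"dr": [0,0,0],"fingers": 0.72},
    {"dp": [-15,-36,0],"dr": [0,0,0],"fingers": 0.72},
    {"dp": [-12,-30,0],"dr": [0,0,0],"fingers": 0.72},
    {"dp": [-8,-19,0],"dr": [0,0,0],"fingers": 0.72},
  ],
)

```text
time_s: 21.7
tool_pos: [0.5466, 0.2243, 0.2891]
tool_rot: [-180.0, -0.0, 10.6]
force: [0.3, -0.6, -0.0]
grip_width: 0.0247
grasp_force: 0.0
```

Emit:
step_arm(
  moves=[
    {"dp": [0,0,8],"dr": [0,0,0],"fingers": 0.72},
    {"dp": [0,0,0],"dr": [0,0,0],"fingers": 0.72},
    {"dp": [0,0,0],"dr": [0,0,0],"fingers": 0.72},
    {"dp": [0,0,0],"dr": [0,0,0],"fingers": 0.72},
    {"dp": [0,0,0],"dr": [0,0,0],"fingers": 0.72},
  ],
)

```text
time_s: 22.32
tool_pos: [0.5479, 0.2221, 0.281]
tool_rot: [180.0, 0.0, 10.4]
force: [0.0, 0.5, 0.1]
grip_width: 0.0239
grasp_force: 0.0
```

```bash
python3 - <<'E'
from h import *
T,S=[env.read_camera(n)[:,:,::-1] for n in("top","side")]
cv2.imwrite("pics/hand.png",np.hstack([cv2.resize(T[80:260,70:250],(400,400)),cv2.resize(S[20:140,190:310],(400,400))]))
o=env.get_obs(); R=Rot.from_euler("xyz",o["tool_rot"],degrees=True).as_matrix(); print(o["tool_pos"],o["tool_rot"],"togo",(R.T@(np.array([.5475,.222,.241])-o["tool_pos"])*1000).round(1))
E
```

```text
[0.54773949 0.22240726 0.28102857] [1.79995550e+02 1.41632179e-03 1.04763448e+01] togo [-0.3  0.4 40. ]
```

View pics/hand.png

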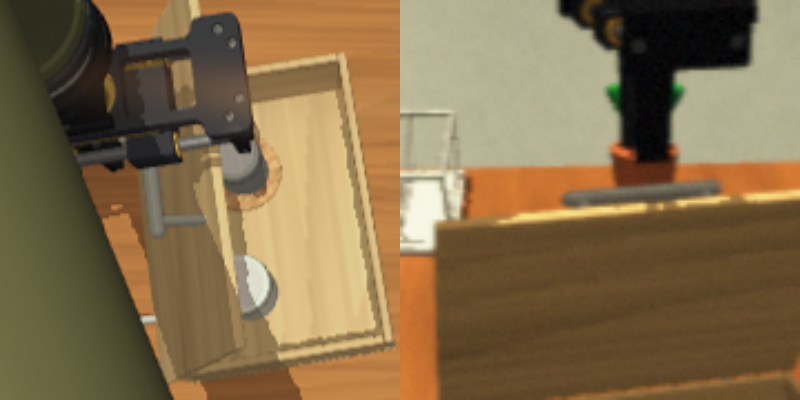

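The fingers are above the bar, straddling it in both views. The tin's foot has about 14 mm of cork on its visible side (top crop, edges at 268 against 282). Descending onto the bar.

Emit:
step_arm(
  moves=[
    {"dp": [0,0,10],"dr": [0,0,0],"fingers": 0.72},
    {"dp": [0,0,10],"dr": [0,0,0],"fingers": 0.72},
    {"dp": [0,0,8],"dr": [0,0,0],"fingers": 0.72},
    {"dp": [0,0,6],"dr": [0,0,0],"fingers": 0.72},
    {"dp": [0,0,4],"dr": [0,0,0],"fingers": 0.72},
  ],
)

```text
time_s: 23.05
tool_pos: [0.5475, 0.2225, 0.2424]
tool_rot: [180.0, 0.0, 10.5]
force: [-0.2, 0.2, 0.2]
grip_width: 0.0241
grasp_force: 0.0
```

Emit:
step_arm(
  moves=[
    {"dp": [0,0,1],"dr": [0,0,0],"fingers": 0.72},
    {"dp": [0,0,0],"dr": [0,0,0],"fingers": 0.85},
    {"dp": [0,0,0],"dr": [0,0,0],"fingers": 1},
    {"dp": [0,0,0],"dr": [0,0,0],"fingers": 1},
    {"dp": [0,0,0],"dr": [0,0,0],"fingers": 1},
  ],
  squeeze=20,
)

```text
time_s: 23.68
tool_pos: [0.5477, 0.223, 0.2423]
tool_rot: [-180.0, -0.0, 10.5]
force: [-0.6, 0.4, 1.3]
grip_width: 0.0101
grasp_force: 20.0
```

Emit:
step_arm(
  moves=[
    {"dp": [0,7.3,2.1],"dr": [0,0,0],"fingers": 1},
    {"dp": [0,7.2,2.7],"dr": [0,0,0],"fingers": 1},
    {"dp": [0,14,6.1],"dr": [0,0,0],"fingers": 1},
    {"dp": [0,13.5,7.2],"dr": [0,0,0],"fingers": 1},
    {"dp": [0,12.8,8.4],"dr": [0,0,0],"fingers": 1},
  ],
)

```text
time_s: 24.3
tool_pos: [0.5579, 0.1671, 0.2146]
tool_rot: [180.0, 0.0, 10.4]
force: [0.5, 1.7, -0.5]
grip_width: 0.0103
grasp_force: 20.0
```

Emit:
step_arm(
  moves=[
    {"dp": [0,12,9.5],"dr": [0,0,0],"fingers": 1},
    {"dp": [0,11.1,10.5],"dr": [0,0,0],"fingers": 1},
    {"dp": [0,10.2,11.4],"dr": [0,0,0],"fingers": 1},
    {"dp": [0,9.2,12.3],"dr": [0,0,0],"fingers": 1},
    {"dp": [0,0,0],"dr": [0,0,0],"fingers": 1},
  ],
)

```text
time_s: 24.92
tool_pos: [0.5652, 0.1257, 0.1703]
tool_rot: [180.0, 0.1, 10.4]
force: [0.9, 0.4, -0.1]
grip_width: 0.0102
grasp_force: 20.0
```

Emit:
step_arm(
  moves=[
    {"dp": [0,4.2,6.3],"dr": [0,0,0],"fingers": 1},
    {"dp": [0,3.8,6.7],"dr": [0,0,0],"fingers": 1},
    {"dp": [0,3.6,6.8],"dr": [0,0,0],"fingers": 1},
    {"dp": [0,3.3,6.9],"dr": [0,0,0],"fingers": 1},
    {"dp": [0,3,7],"dr": [0,0,0],"fingers": 1},
  ],
)

```text
time_s: 25.55
tool_pos: [0.5683, 0.1091, 0.1374]
tool_rot: [-180.0, 0.0, 10.5]
force: [-0.4, 0.6, 0.3]
grip_width: 0.0101
grasp_force: 20.0
```

Emit:
step_arm(
  moves=[
    {"dp": [0,2.6,7.2],"dr": [0,0,0],"fingers": 1},
    {"dp": [0,1.6,4.5],"dr": [0,0,0],"fingers": 1},
    {"dp": [0,1,3.5],"dr": [0,0,0],"fingers": 1},
    {"dp": [0,0.5,2],"dr": [0,0,0],"fingers": 1},
    {"dp": [0,0,0],"dr": [0,0,0],"fingers": 1},
  ],
)

```text
time_s: 26.18
tool_pos: [0.5694, 0.1035, 0.1207]
tool_rot: [180.0, 0.0, 10.5]
force: [-1.7, -0.5, -0.4]
grip_width: 0.0103
grasp_force: 20.0
```

Emit:
step_arm(
  moves=[
    {"dp": [0,0.3,1],"dr": [0,0,0],"fingers": 1},
    {"dp": [0,0.3,1],"dr": [0,0,0],"fingers": 1},
    {"dp": [0,0,0.7],"dr": [0,0,0],"fingers": 1},
    {"dp": [0,0,0.7],"dr": [0,0,0],"fingers": 1},
    {"dp": [0,0,0],"dr": [0,0,0],"fingers": 1},
  ],
)

```text
time_s: 26.8
tool_pos: [0.5696, 0.1027, 0.1173]
tool_rot: [180.0, 0.0, 10.5]
force: [-1.5, -1.9, 0.4]
grip_width: 0.0104
grasp_force: 20.0
```

Emit:
step_arm(
  moves=[
    {"dp": [0,0,0.5],"dr": [0,0,0],"fingers": 1},
    {"dp": [0,0,0.5],"dr": [0,0,0],"fingers": 1},
    {"dp": [0,0,0.5],"dr": [0,0,0],"fingers": 1},
    {"dp": [0,0,0.5],"dr": [0,0,0],"fingers": 1},
    {"dp": [0,0,0],"dr": [0,0,0],"fingers": 1},
  ],
)

```text
time_s: 27.42
tool_pos: [0.5697, 0.1025, 0.1166]
tool_rot: [179.9, 0.0, 10.5]
force: [-5.2, -2.4, 7.2]
grip_width: 0.0105
grasp_force: 20.0
```

The lid is on the rim. Release and withdraw.

Emit:
step_arm(
  moves=[
    {"dp": [0,0,0],"dr": [0,0,0],"fingers": 0.8},
    {"dp": [0,0,0],"dr": [0,0,0],"fingers": 0.65},
    {"dp": [0,0,0],"dr": [0,0,0],"fingers": 0.6},
    {"dp": [0,0,0],"dr": [0,0,0],"fingers": 0.6},
    {"dp": [0,0,-8],"dr": [0,0,0],"fingers": 0.6},
  ],
)

```text
time_s: 28.05
tool_pos: [0.5692, 0.1031, 0.123]
tool_rot: [-180.0, 0.1, 10.5]
force: [-0.2, 0.0, -0.5]
grip_width: 0.0347
grasp_force: 0.0
```

Emit:
step_arm(
  moves=[
    {"dp": [0,0,-15],"dr": [0,0,0],"fingers": 0.6},
    {"dp": [0,0,-30],"dr": [0,0,0],"fingers": 0.6},
    {"dp": [0,0,-40],"dr": [0,0,0],"fingers": 0.6},
    {"dp": [0,0,-40],"dr": [0,0,0],"fingers": 0.6},
    {"dp": [0,0,0],"dr": [0,0,0],"fingers": 0.6},
  ],
)

```text
time_s: 28.68
tool_pos: [0.5721, 0.1038, 0.2539]
tool_rot: [180.0, -0.5, 10.5]
force: [-0.0, -1.1, 0.2]
grip_width: 0.0344
grasp_force: 0.0
```

Emit:
step_arm(
  moves=[
    {"dp": [0,40,0],"dr": [0,0,0],"fingers": 0.6},
    {"dp": [0,40,0],"dr": [0,0,0],"fingers": 0.6},
    {"dp": [0,40,0],"dr": [0,0,0],"fingers": 0.6},
    {"dp": [0,0,0],"dr": [0,0,0],"fingers": 0.6},
    {"dp": [0,0,0],"dr": [0,0,0],"fingers": 0.6},
  ],
)

```text
time_s: 29.3
tool_pos: [0.5913, -0.0142, 0.2483]
tool_rot: [-179.9, 0.0, 10.5]
force: [-0.1, 0.8, 0.3]
grip_width: 0.0352
grasp_force: 0.0
```

```bash
python3 - <<'E'
from h import *
S=env.read_camera("side")[:,:,::-1]; cv2.imwrite("pics/end.png",S); print(env.get_obs()["time_s"])
d=cv2.absdiff(S,cv2.imread("pics/side0.png")).max(2)
print("lid/handle diff",[(r,int((d[r[0]:r[1],r[2]:r[3]]>40).sum())) for r in ((100,215,200,345),(215,375,150,385))])
E
```

```text
29.35
lid/handle diff [((100, 215, 200, 345), 3520), ((215, 375, 150, 385), 2692)]
```

View pics/end.png

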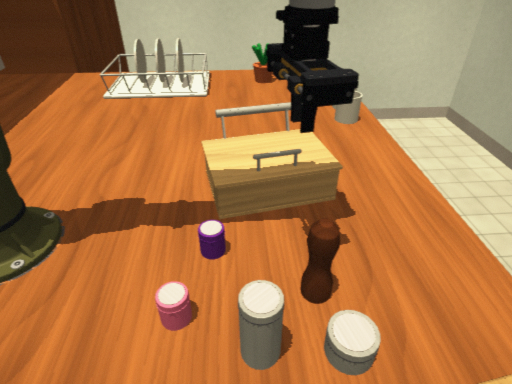

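The lid is shut, with its handle at (277,154) as at the start. The others are where they were, and the arm is clear of everything.

```bash
python3 -c "
from cell import env
print(env.sign_off())"
```

```text
the job is handed in; nothing more can be done
None
```

The job is handed in at about 29 s: the tin stands upright on the cork coaster, the lid was lowered under control and is fully shut and released, the items on the counter look unmoved in the last picture, and the jar in the box was never touched.

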